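Find the comb clip that meshes with the drainer's threaded bar

TASK

The dish drainer's sliding lid is stopped by a comb clip that drops over the threaded bar nearest the robot (the two farther ones are spares), but the three clips standing on the plank have different tooth pitches. Mesh them one by one against the middle of that bar, feeling along it gently (never pressing harder than about 25 N), and leave the one that fits fully seated there, level and let go; the clips that do not fit must end up standing on their teeth on the plank, and everything else stays where it is.

Things in the scene. Friction and masses are not known exactly. Their poses are not given: they have to be found in the camera images.
- drainer: fixed black plastic crate drainer, turned up to 11 degrees. Origin on the plank under the front threaded bar's middle; bar along y. The crate (360 x 330 mm, 120 high, ladle and lid to 135, plate to 180 mm) lies at y = 150 to 480 mm. Bar posts 66 mm high, 14 thick at y = -108 and 108. Two spare bars lie parallel at x = 170 and 230 mm.
- seat (a point): middle of the front threaded bar (nearest the robot), on its axis, 50 mm above the plank; y along the bar, z up. The fitting comb, fully down, back plate on crests and side rails, has its origin 2 mm above this point; with teeth riding on the crests it stands 10 to 14 mm higher. It fits somewhere within 9 mm of the middle along y, again every pitch, with 1 to 1.5 mm of play along the bar and 1.5 mm across.
- comb_a: loose aluminium comb clip, 84 mm long (own y), 52 wide (x), 53 high; stands on its teeth. Origin: centre of the underside, at the tooth tips; z up. Grip tab on top: 12 mm thick (x), 40 long (y), from 22 to 53 mm up, centred. Back plate 16 to 22 mm up. Below, two rows (x = -12 and 12 mm) of five teeth 16 mm long that straddle the bar's core. Same when turned half a turn.
- comb_b: second comb clip, like comb_a but with another tooth pitch. The three combs' pitches along y are 11, 14 and 17 mm (teeth 3, 6 and 9 mm thick); which comb has which is not told. A wrong pitch cannot enter the thread: its teeth stay up on the crests wherever it is slid. Mass of each comb 60 to 130 g.
- comb_c: third comb clip, like comb_a but with another tooth pitch (see comb_b).
- bar_1: one of three fixed, level steel threaded bars, 232 mm long, origin at its middle on the axis, axis along own y. Core 16 mm, thread 36 mm outside diameter over the middle 150 mm, crests 5 mm thick at the top, 6 at the root. Pitch 11, 14 or 17 mm, another for each bar; which is not told. Any of the three may be in the front place.
- bar_2: second threaded bar, like bar_1 with another pitch. How far a bar is screwed round is not told, so its crests may lie anywhere along y within half a pitch of the origin; a bar does not turn. It sits in rubber bushes and gives 1 mm per 3.5 N pressed down and 1 mm per 5 N along its axis, springing back.
- bar_3: third threaded bar, like bar_1 with another pitch (see bar_1 and bar_2). On each bar two flat black rails, 6 mm wide, run along it at x = -22 and 22 mm, their tops 17.5 mm above its axis, joined by cross pieces at y = -97 and 97 mm; they give with the bar and keep a seated comb from tipping sideways.
- cup_1: loose blue plastic cup in the crate, 74 mm wide, 85 mm high, origin at its foot; leave alone
- cup_2: loose blue plastic cup on the plank, 74 mm wide, 85 mm high, origin at its foot; leave alone
- saucepan: loose aluminium saucepan in the crate, 140 mm wide, 100 mm high, long handle towards own -x rising to 165 mm above the plank; leave alone
- brush: loose brush lying on the plank along own x; leave alone
- soap: loose bar of soap on the plank, 80 x 50 x 28 mm; leave alone
- spoon: loose spoon lying on the plank along own x; leave alone
- detergent: loose plastic bottle on the plank, 64 mm wide, 190 mm high; leave alone
There are look-alikes about, which are no part of the job. What is shaped like the comb_a but brown or pink is not meant.

How it is judged:
By the outcome, as a careful person would: the job done as asked, in the order asked, and still so for the second after the job is handed in, with the robot touching nothing.
It also fails if it takes over 72 s, if anything falls off the work surface, if the arm or the gripper's body presses on something with over 40 N, if the wrist force passes 120 N, or if a joint passes its speed limit or range.

ROBOT

A 6-joint arm with a two-finger parallel gripper is mounted at the origin on the work surface. World frame = base frame: x ahead of the robot, y to its left, z up, the work surface at z = 0. Lengths are in m, angles in degrees, forces in N, time in s.
With the tool pointing down it reaches from about 0.35 to 0.875 m from the base axis. Payload 4.2 kg.
Tool frame: the origin (TCP) lies between the finger pads; the fingertips stand 11 mm ahead of it and the grasp point (between the pads) lies 8 mm behind it; z points along the fingers, y is the direction in which the jaws open and shut (so a half turn about z gives the same grasp; the last joint's range is limited). The gripper opens to 87 mm and grips with 3 to 60 N. Pads are 19 mm wide; open, the fingers measure 117 mm over their backs; the gripper's body (75 mm by 190 mm) begins 51 mm behind the grasp point.
Start: joints at [78.587, 22.042, 0.453, 0, -68.411, -14.817], TCP at [0.276, 0.561, 0.234] pointing down, gripper open.
Joint ranges: [-179.83, 179.83], [-69.29, 118.12], [-61.27, 80.66], [-181.25, 117.63], [-171.15, -9.14], [-177.46, 177.46]. Speed limits (degrees/s): [159.86, 159.86, 180, 180, 180, 180].

INTERFACE

Orientations are given as a 3x3 rotation matrix whose columns are the frame's x, y, z axes.
In Python, from station import sense, capture, get_calibration, finish_job, search_frame, cut_out gives the robot as it stands.
- The arm moves only by the tool arm_command, never from a script. Its argument "rows" is a list of rows, each an object with "fingers": the opening in per cent of the stroke, from 0 (shut) to 100 (fully open); "travel": the shift along the tool's x, y, z in cm, a list of three; "roll": the turn about the tool's z in degrees. A call has 1 to 10 rows; each row is the pose to reach, as a shift and turn from the pose commanded when the call began, along the tool's axes at that moment; what a row does not reach only later rows make up. A row lasts 1/10 s, in which the tool goes at most 50 mm and 8.59 degrees, less where a joint would pass 70% of its speed; a pose out of reach is approached as far as the arm can. A call with a gripper value outside its range is refused whole. The fingers move at their own pace and stop on an object; the grip force is fixed at half the most. Time passes only in rows, so rows that repeat a pose let the fingers close. It gives the time, the measured TCP pose, the force and the opening at its end, in the units of the state.
- sense(): the state, without advancing time (a new reading comes with each control period).
- capture(name): name is "side" or "top" or "wrist"; returns (picture, depth): 420x560x3 uint8, red, green, blue; 420x560 float32, m along the optical axis (not along the pixel's ray), 0 where there is no reading.
- get_calibration(name): a dict with "fov_y" (degrees; the focal length in pixels is half the picture's height over the tangent of half this angle, whatever the lens; pixels are square), "cx", "cy" (the principal point, pixels), "origin" and "attitude" of the camera in the world; the wrist camera has in their place "mount" (4x4, takes a point from camera to tool coordinates, whose origin is the TCP and whose axes are the flange's). Camera axes: x right, y down, z forward; pixel columns grow to the right and rows downward; lengths in m; the calibration is good to about 2 mm. A picture is of the moment at which its call begins: read the wrist's pose just before it. get_calibration takes no time and is no camera call.
- finish_job(): hands the job in, once; it reports no verdict.
Trained networks look in the newest picture that a camera, given by its name, has taken for a name from the list of things; names that differ only in an ending like _2 or _b are one class to them, and where a whole thing is asked for, a point or a joint stands for the part that bears it (a point fixed in the world has none). Each returns a list of dicts, best first, with "p" (0 to 1); they miss things now and then, are a little off and sometimes report something else, mostly with a low value. They report only what shows in the picture. A call takes as long as a camera call. They do not tell look-alikes from the thing itself.
- search_frame(camera, label): "position" ([x, y, z] in m, in world coordinates, good to about 4 mm: the middle of the surface that is visible of it).
- cut_out(camera, label): "mask" (420x560 bool, what is visible of it).
The state is a dict: "time_s": time; "joints": joint angles; "joint_velocities": joint speeds; "effort": joint torques, N m; "tcp_pos": TCP position; "ee_rot": TCP orientation; "wrist_force": force on the tool from outside, world axes, zero at the start; "moment": the same for the moment, N m; "gripper_width": opening from 0.0 (shut) to 1.0 (fully open).
Only numpy, scipy, OpenCV 4.12 (cv2) and the standard library are available. Lean on these libraries where they do the work, as an engineer would, in place of code of your own. Each camera call takes 0.05 s, during which the arm holds its last target. There are 200 camera calls.

## Working session

There is one attempt and no reset: what is moved stays moved. The work goes in short steps, Python scripts to look and compute and a tool call to move; the robot and the scene stay as the last step left them, time stands still between calls to the robot, and variables do not carry over. Pictures are saved under pics/ and viewed, about 8 in all and at most 12, crops included, and the job is handed in when it is done.

Besides the shell and the picture viewer there is one more tool, called after "Emit:" in YAML: its name, and indented under it one key for each argument. arm_command: Moves the arm, as the interface text tells. Its arguments: {"type":"object","properties":{"rows":{"type":"array","items":{"type":"object","properties":{"fingers":{"type":"number"},"travel":{"type":"array","items":{"type":"number"}},"roll":{"type":"number"}}}}},"required":["rows"]}

```bash
ls; mkdir -p pics; cat > h.py <<'E'
import numpy as np, cv2, json
from station import *
def K(c):
    f=210/np.tan(np.radians(c['fov_y'])/2); return f,c['cx'],c['cy']
def campose(n):
    c=get_calibration(n)
    if n=='wrist':
        s=sense(); T=np.eye(4); T[:3,:3]=np.array(s['ee_rot']); T[:3,3]=s['tcp_pos']
        M=T@np.array(c['mount']); return c,M[:3,:3],M[:3,3]
    return c,np.array(c['attitude']),np.array(c['origin'])
def cloud(n):
    c,R,o=campose(n); im,d=capture(n); f,cx,cy=K(c)
    v,u=np.mgrid[:420,:560]
    P=np.stack([(u-cx)/f*d,(v-cy)/f*d,d],-1)@R.T+o
    P[d==0]=np.nan
    return im,d,P
def save(name,im,s=1):
    if s!=1: im=cv2.resize(im,None,fx=s,fy=s,interpolation=cv2.INTER_CUBIC)
    cv2.imwrite('pics/'+name+'.png',im[...,::-1])
E
python3 - <<'E'
from h import *
for n in ['top','side']:
    c=get_calibration(n); print(n,{k:np.round(v,3).tolist() if not isinstance(v,str) else v for k,v in c.items()})
    im,d,P=cloud(n); np.savez('/tmp/'+n,im=im,P=P,d=d); save(n,im)
    for l in ['comb_a','drainer','bar_1','seat']:
        try:
            for r in search_frame(n,l): 
                print(l,r['p'],np.round(r['position'],3))
        except Exception as e: print(l,e)
print(get_calibration('wrist')); print(sense())
E
```

```text
pics
top {'fov_y': 42.785, 'cx': 270.548, 'cy': 217.162, 'origin': [0.224, -0.014, 1.603], 'attitude': [[-0.017, -0.984, 0.179], [-1.0, 0.017, -0.003], [-0.0, -0.179, -0.984]]}
comb_a 0.82 [ 0.184 -0.326  0.026]
comb_a 0.77 [ 0.247 -0.467  0.025]
comb_a 0.75 [ 0.417 -0.218  0.023]
comb_a 0.71 [ 0.527 -0.202  0.026]
comb_a 0.7 [ 0.303 -0.153  0.023]
drainer 0.56 [0.602 0.29  0.107]
bar_1 0.96 [0.512 0.026 0.067]
bar_1 0.66 [ 0.739 -0.009  0.063]
bar_1 0.66 [0.679 0.003 0.068]
seat 0.78 [0.598 0.284 0.103]
side {'fov_y': 57.049, 'cx': 289.066, 'cy': 203.67, 'origin': [0.379, -0.994, 0.853], 'attitude': [[0.991, -0.093, 0.096], [-0.133, -0.612, 0.78], [-0.014, -0.786, -0.619]]}
comb_a 0.89 [ 0.251 -0.484  0.022]
comb_a 0.83 [ 0.419 -0.224  0.02 ]
comb_a 0.72 [ 0.192 -0.343  0.021]
comb_a 0.68 [ 0.499 -0.381  0.021]
comb_a 0.68 [ 0.303 -0.163  0.023]
comb_a 0.58 [ 0.533 -0.212  0.021]
comb_a 0.33 [ 0.742 -0.031  0.064]
drainer 0.65 [0.585 0.2   0.078]
bar_1 0.85 [ 0.68  -0.023  0.063]
bar_1 0.73 [0.513 0.007 0.067]
bar_1 0.73 [ 0.739 -0.028  0.063]
seat 0.98 [0.589 0.199 0.079]
{'fov_y':
[... 513 characters left out ...]
3226e-04,
       -6.84114006e+01, -1.48169365e+01]), 'joint_velocities': array([-0.00179236, -0.04308548, -0.02794488,  0.01678434, -0.06294495,
        0.07963622]), 'effort': array([-2.27762530e-04, -3.90072548e+01,  1.87447053e+01,  4.22078490e+00,
        1.49939588e-02, -4.01944214e-05]), 'tcp_pos': array([0.27617827, 0.5606077 , 0.23351628]), 'ee_rot': array([[ 8.97033303e-01, -4.41962954e-01, -3.13884169e-05],
       [-4.41962955e-01, -8.97033299e-01, -8.11795229e-05],
       [ 7.72188657e-06,  8.66932530e-05, -9.99999996e-01]]), 'wrist_force': array([-0.35094424, -0.29791133, -0.0980947 ]), 'moment': array([-0.00502838, -0.00864629, -0.00628874]), 'gripper_width': 0.9988633434340984}
```

View pics/side.png

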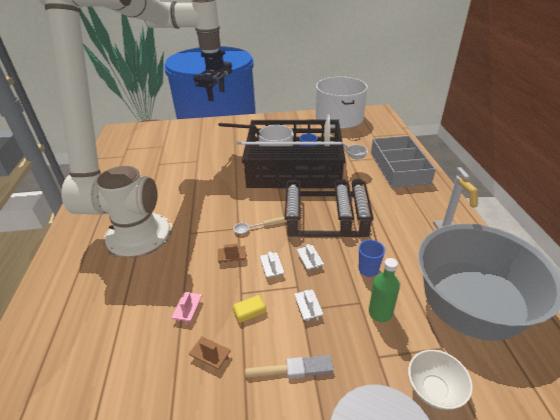

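```bash
python3 - <<'E'
from h import *
im=np.load('/tmp/top.npz')['im']; save('top2',im[170:390,230:510],2.8)
E
```

```text
(no output)
```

View pics/top2.png

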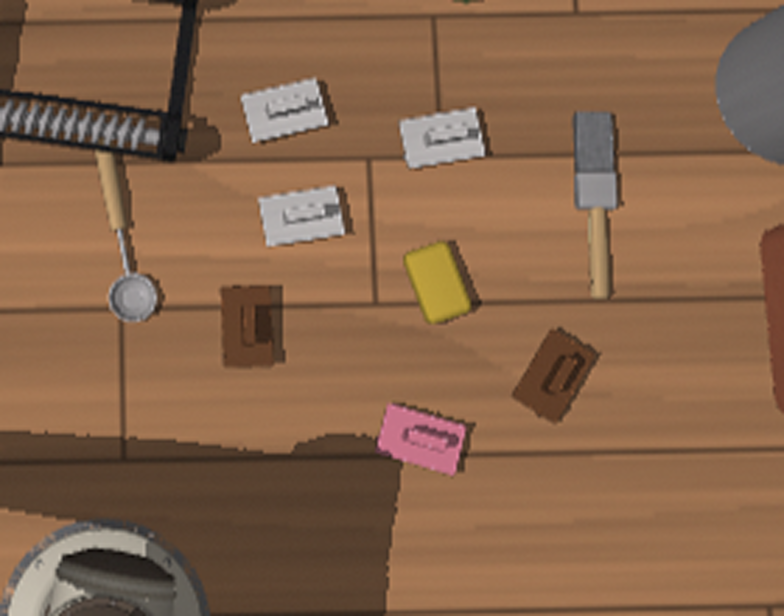

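The top crop and the side view show three aluminium combs at side pixels (272,266), (310,258) and (309,305). They lie near world (0.42,-0.22), (0.53,-0.205) and (0.50,-0.38). The look-alikes are brown at side (232,254) and (210,353), and pink at (187,307). The front bar is at side (293,208), near (0.512,0.02). I'll move the wrist over the bar and combs for a close look.

Emit:
arm_command:
  rows:
    - {"fingers": 60,"travel": [31,34,0],"roll": 64}
    - {"fingers": 60,"travel": [31,34,0],"roll": 64}
    - {"fingers": 60,"travel": [31,34,0],"roll": 64}
    - {"fingers": 60,"travel": [31,34,0],"roll": 64}
    - {"fingers": 60,"travel": [31,34,0],"roll": 64}
    - {"fingers": 60,"travel": [31,34,0],"roll": 64}
    - {"fingers": 60,"travel": [31,34,0],"roll": 64}
    - {"fingers": 60,"travel": [31,34,0],"roll": 64}
    - {"fingers": 60,"travel": [31,34,0],"roll": 64}
    - {"fingers": 60,"travel": [31,34,0],"roll": 64}

```text
time_s: 1.5
tcp_pos: [0.4041, 0.1149, 0.2338]
ee_rot: [[-0.009, -1.0, 0.0], [-1.0, 0.009, -0.0], [0.0, -0.0, -1.0]]
wrist_force: [-0.0, 0.8, 0.2]
gripper_width: 0.604
```

Emit:
arm_command:
  rows:
    - {"fingers": 60,"travel": [21.5,-6.6,0],"roll": 0}
    - {"fingers": 60,"travel": [21.5,-6.6,0],"roll": 0}
    - {"fingers": 60,"travel": [21.5,-6.6,0],"roll": 0}
    - {"fingers": 60,"travel": [21.5,-6.6,0],"roll": 0}
    - {"fingers": 60,"travel": [21.5,-6.6,0],"roll": 0}
    - {"fingers": 60,"travel": [21.5,-6.6,0],"roll": 0}
    - {"fingers": 60,"travel": [21.5,-6.6,0],"roll": 0}
    - {"fingers": 60,"travel": [21.5,-6.6,0],"roll": 0}

```text
time_s: 2.3
tcp_pos: [0.469, -0.0958, 0.2336]
ee_rot: [[-0.003, -1.0, -0.0], [-1.0, 0.003, 0.0], [-0.0, 0.0, -1.0]]
wrist_force: [0.4, 0.0, -0.2]
gripper_width: 0.598
```

```bash
python3 - <<'E'
from h import *
im,d,P=cloud('wrist'); s=sense(); print(s['tcp_pos'],s['time_s'],s['joint_velocities'].round(2)); np.savez('/tmp/w1',im=im,P=P,d=d); save('w1',im,1.4)
for r in search_frame('wrist','comb_a'): print('s',r['p'],np.round(r['position'],4))
for r in cut_out('wrist','comb_a'):
    m=r['mask']; q=P[m]; q=q[np.isfinite(q[:,0])]
    pl=q[(q[:,2]>.014)&(q[:,2]<.03)]; tb=q[q[:,2]>.042]
    v,u=np.nonzero(m)
    print(r['p'],m.sum(),'px',u.mean().round(),v.mean().round(),'color',im[m].mean(0).round())
    for n,a in(('plate',pl),('tab',tb)):
        if len(a)>20:
            (c,sz,an)=cv2.minAreaRect((a[:,:2]*1000).astype(np.float32)); print('  ',n,len(a),np.round(c,1),np.round(sz,1),round(an,1),a[:,2].mean().round(4))
E
```

```text
[ 0.46902718 -0.0955904   0.23368231] 2.35 [ 0.28 -0.14 -0.08  0.1  -0.02  0.17]
s 0.86 [ 0.5303 -0.2021  0.0222]
s 0.75 [ 0.4241 -0.2153  0.0155]
s 0.73 [ 0.1876 -0.2911  0.0186]
s 0.58 [ 0.3117 -0.1593  0.022 ]
0.93 4040 px 324.0 79.0 color [246. 243. 242.]
   plate 3336 [ 419.  -215.3] [52.4 84.3] 8.2 0.0218
   tab 597 [ 419.1 -215.2] [12.3 40.1] 8.3 0.0521
0.91 3992 px 219.0 93.0 color [231. 227. 226.]
   plate 3248 [ 533.9 -201.4] [52.2 84.1] 12.3 0.0218
   tab 586 [ 533.8 -201.4] [12.3 40.3] 12.7 0.052
0.71 3538 px 423.0 139.0 color [179. 100.  47.]
   plate 2906 [ 304.  -153.2] [84.3 51.8] 0.4 0.0218
   tab 504 [ 304.5 -153.5] [40.8 11.6] 0.5 0.0522
0.53 224 px 548.0 5.0 color [229. 131. 158.]
   plate 146 [ 192. -290.] [ 5.7 27.4] 72.5 0.0202
```

View pics/w1.png

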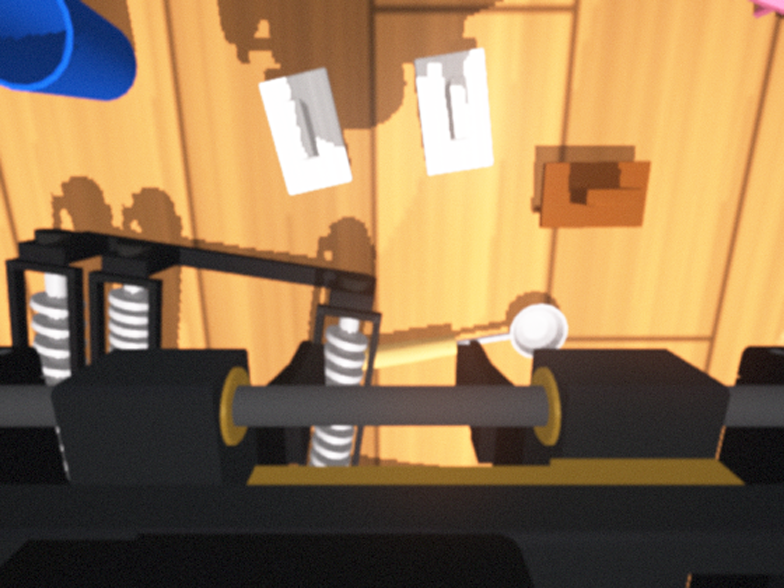

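Emit:
arm_command:
  rows:
    - {"fingers": 60,"travel": [-21,-4,0],"roll": 0}
    - {"fingers": 60,"travel": [-21,-4,0],"roll": 0}
    - {"fingers": 60,"travel": [-21,-4,0],"roll": 0}
    - {"fingers": 60,"travel": [-21,-4,0],"roll": 0}
    - {"fingers": 60,"travel": [-21,-4,0],"roll": 0}
    - {"fingers": 60,"travel": [-21,-4,0],"roll": 0}
    - {"fingers": 60,"travel": [-21,-4,0],"roll": 0}

```text
time_s: 3.15
tcp_pos: [0.5094, 0.1133, 0.2334]
ee_rot: [[-0.003, -1.0, -0.001], [-1.0, 0.003, -0.0], [0.0, 0.001, -1.0]]
wrist_force: [-0.1, -0.6, -0.0]
gripper_width: 0.602
```

```bash
python3 - <<'E'
from h import *
im,d,P=cloud('wrist'); s=sense(); print(s['tcp_pos'],s['time_s'],s['joint_velocities'].round(2)); np.savez('/tmp/w2',im=im,P=P,d=d); save('w2',im,1.4)
for l in ['bar_1']:
  for r in cut_out('wrist',l):
    m=r['mask']; q=P[m]; q=q[np.isfinite(q[:,0])]
    v,u=np.nonzero(m)
    a=q[q[:,2]>.062]
    (c,sz,an)=cv2.minAreaRect((a[:,:2]*1000).astype(np.float32))
    print(r['p'],m.sum(),'px',u.mean().round(),v.mean().round(),np.round(c,1),np.round(sz,1),round(an,1),np.percentile(q[:,2],[1,50,99]).round(4))
E
```

```text
[0.50941834 0.11263644 0.23355887] 3.2 [-1.1  -0.32 -0.16 -0.06  0.15 -0.15]
0.9 9338 px 35.0 91.0 [747.4  20.2] [189.2  52.7] 80.7 [0.0004 0.0636 0.0686]
0.89 10236 px 97.0 93.0 [687.4  24.7] [198.   51.9] 80.8 [-0.0009  0.0641  0.0687]
0.61 8509 px 273.0 104.0 [517.7  39.8] [222.7  50.1] 80.9 [0.0008 0.0652 0.0687]
```

View pics/w2.png

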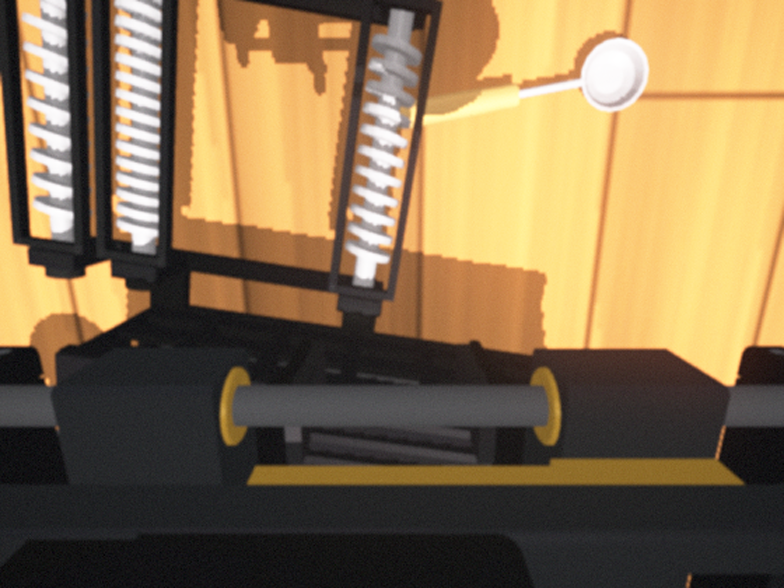

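```bash
cat > bar.py <<'E'
from h import *
P=np.load('/tmp/w2.npz')['P'].reshape(-1,3); P=P[np.isfinite(P[:,0])]
def frame(yaw,c): 
    a=np.radians(yaw); R=np.array([[np.cos(a),-np.sin(a)],[np.sin(a),np.cos(a)]]); return (P[:,:2]-c)@R
c0=np.array([.5177,.0398])
# yaw from rails: z in rail band
best=None
for yaw in np.arange(-11,-7,.1):
    q=frame(yaw,c0); m=(abs(P[:,2]-.0675)<.002)&(abs(q[:,1])<.09)&(abs(abs(q[:,0])-.022)<.008)
    h=np.histogram(q[m,0],np.arange(-.03,.03,.0005))[0]; sc=(h**2).sum()
    if best is None or sc>best[0]: best=(sc,yaw)
print(best); yaw=best[1]
q=frame(yaw,c0); z=P[:,2]
m=(abs(z-.0675)<.002)&(abs(q[:,1])<.09)
for s in(-1,1):
    r=q[m&(abs(q[:,0]-s*.022)<.007),0]; print('rail',s,np.percentile(r,[2,50,98]).round(4))
m=(z>.06)&(abs(abs(q[:,0])-.012)<.004)&(abs(q[:,1])>.08)
print('cross hist',[(round(b*1000),int(n)) for b,n in zip(np.arange(-.14,.14,.002),np.histogram(q[m,1],np.arange(-.14,.142,.002))[0]) if n])
m=(abs(q[:,0])<.004)&(abs(q[:,1])<.12)
ys=np.arange(-.12,.12,.0015); pr=[]
for y in ys:
    k=m&(abs(q[:,1]-y)<.001); pr.append(np.max(z[k]) if k.sum() else np.nan)
print(' '.join(f'{y*1000:.0f}:{p*1000:.0f}' for y,p in zip(ys,pr)))
for x0 in(-.01,-.005,0,.005,.01):
  m=(abs(q[:,0]-x0)<.003)&(abs(q[:,1])<.07)
  for p in(.011,.014,.017):
    e=(((z[m]-z[m].mean())*np.exp(2j*np.pi*q[m,1]/p)).mean()); print(x0,p,abs(e)*1000,'phase crest y mm',(np.angle(e)/2/np.pi*p*1000).round(2))
E
python3 bar.py
```

```text
(np.int64(230472), np.float64(-9.100000000000007))
rail -1 [-0.0249 -0.022  -0.019 ]
rail 1 [0.0188 0.0218 0.0248]
cross hist [(-112, 4), (-110, 23), (-108, 32), (-106, 65), (-88, 16), (-86, 17), (-84, 31), (-82, 15), (80, 42), (82, 81), (84, 47), (86, 34), (88, 16), (90, 33), (92, 26), (94, 29), (96, 25), (98, 28), (100, 22), (102, 16), (106, 1), (136, 2), (138, 214)]
-120:nan -118:nan -117:nan -115:nan -114:nan -112:nan -111:nan -109:67 -108:68 -106:68 -105:69 -103:59 -102:59 -100:59 -99:59 -97:59 -96:59 -94:59 -93:59 -91:59 -90:59 -88:59 -87:68 -85:69 -84:69 -82:69 -81:69 -79:69 -78:59 -76:59 -75:59 -73:59 -72:69 -70:69 -69:69 -67:68 -66:68 -64:59 -63:59 -61:59 -60:59 -58:68 -57:69 -55:69 -54:69 -52:69 -51:65 -49:59 -48:59 -46:59 -45:67 -43:69 -42:70 -40:68 -39:68 -37:67 -36:59 -34:59 -33:58 -31:59 -30:68 -28:69 -27:69 -25:68 -24:67 -22:59 -21:59 -19:59 -18:59 -16:68 -15:68 -13:68 -12:69 -10:68 -9:59 -7:59 -6:59 -4:59 -3:67 -1:69 0:69 2:69 3:68 5:68 6:60 8:60 9:59 11:64 12:68 14:69 15:69 17:69 18:67 20:59 21:59 23:58 24:59 26:69 27:69 29:68 30:68 32:68 33:58 35:59 36:59 38:59 39:6
[... 423 characters left out ...]
01556 phase crest y mm 6.73
-0.01 0.017 30.71041891821322 phase crest y mm -3.17
-0.005 0.011 33.0719510775292 phase crest y mm 4.69
-0.005 0.014 33.533384273433434 phase crest y mm 6.57
-0.005 0.017 35.06929341651125 phase crest y mm -2.84
0 0.011 31.78996670877605 phase crest y mm -5.33
0 0.014 33.68472333356339 phase crest y mm -6.44
0 0.017 33.19302465615241 phase crest y mm -1.8
0.005 0.011 32.4584709099527 phase crest y mm -4.03
0.005 0.014 34.29928978742607 phase crest y mm -5.19
0.005 0.017 30.71890210598725 phase crest y mm -0.31
0.01 0.011 25.06720331011335 phase crest y mm -3.51
0.01 0.014 27.172605506632127 phase crest y mm -5.73
0.01 0.017 26.23577836158308 phase crest y mm 0.15
```

Spare bars show pitches of 17 and 11 mm. The front bar has crests every 14 mm. Its middle is about (0.516, 0.029) with yaw -9.1°, consistent with the cross pieces and posts at ±97/±108. Next I refine the crest phase and write a move helper.

```bash
cat > go.py <<'E'
from h import *
import sys
def go(x,y,z,phi):
    s=sense(); R=np.array(s['ee_rot']); p=np.array(s['tcp_pos'])
    t=R.T@(np.array([x,y,z])-p)*100
    cur=np.degrees(np.arctan2(R[1,0],R[0,0])); r=-((phi-cur+180)%360-180)
    print('t',round(s['time_s'],2),'pos',p.round(4),'phi',cur.round(2),'F',np.round(s['wrist_force'],1),'w',round(s['gripper_width'],3),'| travel',t.round(2),'roll',round(r,2), 'tilt',R[:,2].round(4))
if __name__=='__main__':
    go(*map(float,sys.argv[1:5]))
E
cat > ph.py <<'E'
from h import *
P=np.load('/tmp/w2.npz')['P'].reshape(-1,3); P=P[np.isfinite(P[:,0])&(P[:,2]<.075)&(P[:,2]>.05)]
a=np.radians(-9.1); R=np.array([[np.cos(a),-np.sin(a)],[np.sin(a),np.cos(a)]])
S=np.array([.516,.0289]); q=(P[:,:2]-S)@R; z=P[:,2]
for x0 in(-.012,-.008,-.004,0,.004,.008,.012):
  m=(abs(q[:,0]-x0)<.002)&(abs(q[:,1])<.045)
  e=[((z[m]-z[m].mean())*np.exp(2j*np.pi*q[m,1]/p)).mean() for p in(.011,.0135,.014,.0145,.017)]
  print(x0,np.round(np.abs(e)*1e3,2),'crest',(np.angle(e[2])/2/np.pi*14).round(2))
E
python3 ph.py; python3 go.py .5335 -.2014 .09 -77.6
```

```text
-0.012 [0.47 0.48 0.69 0.91 0.28] crest -2.25
-0.008 [0.25 2.89 3.4  3.31 0.34] crest -1.21
-0.004 [0.43 2.85 3.16 2.93 0.36] crest -1.77
0 [0.45 2.71 2.95 2.69 0.31] crest -2.5
0.004 [0.4  2.83 3.12 2.86 0.33] crest -3.23
0.008 [0.49 2.83 3.27 3.17 0.1 ] crest -4.19
0.012 [0.32 0.11 0.41 0.75 0.34] crest -5.95
t 3.25 pos [0.5095 0.1123 0.2336] phi -90.28 F [ 0.1 -0.6 -0. ] w 0.606 | travel [31.35 -2.55 14.37] roll -12.68 tilt [-3.e-04 -2.e-04 -1.e+00]
```

Emit:
arm_command:
  rows:
    - {"fingers": 50,"travel": [31.3,-2.6,0],"roll": -12.7}
    - {"fingers": 50,"travel": [31.3,-2.6,0],"roll": -12.7}
    - {"fingers": 50,"travel": [31.3,-2.6,0],"roll": -12.7}
    - {"fingers": 50,"travel": [31.3,-2.6,0],"roll": -12.7}
    - {"fingers": 50,"travel": [31.3,-2.6,5],"roll": -12.7}
    - {"fingers": 50,"travel": [31.3,-2.6,10],"roll": -12.7}
    - {"fingers": 50,"travel": [31.3,-2.6,14.4],"roll": -12.7}
    - {"fingers": 50,"travel": [31.3,-2.6,14.4],"roll": -12.7}
    - {"fingers": 50,"travel": [31.3,-2.6,14.4],"roll": -12.7}
    - {"fingers": 50,"travel": [31.3,-2.6,14.4],"roll": -12.7}

```text
time_s: 4.25
tcp_pos: [0.5341, -0.2012, 0.0895]
ee_rot: [[0.214, -0.977, -0.001], [-0.977, -0.214, -0.001], [0.0, 0.001, -1.0]]
wrist_force: [0.3, -0.1, 0.2]
gripper_width: 0.501
```

```bash
python3 go.py .5338 -.2014 .038 -77.6
```

```text
t 4.25 pos [ 0.5341 -0.2012  0.0895] phi -77.64 F [ 0.3 -0.1  0.2] w 0.501 | travel [0.01 0.03 5.15] roll -0.04 tilt [-1.2e-03 -5.0e-04 -1.0e+00]
```

Emit:
arm_command:
  rows:
    - {"fingers": 50,"travel": [0,0,3],"roll": 0}
    - {"fingers": 50,"travel": [0,0,5.1],"roll": 0}
    - {"fingers": 50,"travel": [0,0,5.1],"roll": 0}
    - {"fingers": 0,"travel": [0,0,5.1],"roll": 0}
    - {"fingers": 0,"travel": [0,0,5.1],"roll": 0}
    - {"fingers": 0,"travel": [0,0,5.1],"roll": 0}
    - {"fingers": 0,"travel": [0,0,5.1],"roll": 0}
    - {"fingers": 0,"travel": [0,0,5.1],"roll": 0}
    - {"fingers": 0,"travel": [0,0,5.1],"roll": 0}

```text
time_s: 5.15
tcp_pos: [0.5348, -0.1999, 0.0389]
ee_rot: [[0.216, -0.976, 0.0], [-0.976, -0.216, -0.0], [0.0, -0.0, -1.0]]
wrist_force: [-1.1, 1.2, 2.6]
gripper_width: 0.133
```

Emit:
arm_command:
  rows:
    - {"fingers": 0,"travel": [0,0,0],"roll": 0}
    - {"fingers": 0,"travel": [0,0,-3],"roll": 0}
    - {"fingers": 0,"travel": [0,0,-8],"roll": 0}
    - {"fingers": 0,"travel": [0,0,-12],"roll": 0}
    - {"fingers": 0,"travel": [0,0,-12],"roll": 0}
    - {"fingers": 0,"travel": [0,0,-12],"roll": 0}

```text
time_s: 5.75
tcp_pos: [0.5348, -0.1998, 0.1591]
ee_rot: [[0.215, -0.977, 0.002], [-0.977, -0.215, 0.001], [-0.0, -0.002, -1.0]]
wrist_force: [-0.3, 0.7, -1.8]
gripper_width: 0.135
```

```bash
python3 - <<'E'
from go import *
import numpy as np
# seat frame target
a=np.radians(-9.1); y=np.array([-np.sin(a),np.cos(a)]); S=np.array([.516,.0289])
t=S+.0048*y; print('target',t.round(4))
go(t[0],t[1],.12,-99.1)
im,d,P=cloud('side'); save('s1',im[150:330,200:400],4); s=sense()
print(s['tcp_pos'])
E
```

```text
target [0.5168 0.0336]
t 5.75 pos [ 0.5348 -0.1998  0.1591] phi -77.56 F [-0.3  0.7 -1.8] w 0.135 | travel [-23.18  -3.26   3.92] roll 21.54 tilt [ 1.8e-03  5.0e-04 -1.0e+00]
[ 0.5338776  -0.19963333  0.15767822]
```

Emit:
arm_command:
  rows:
    - {"fingers": 0,"travel": [-4,-0.6,0],"roll": 7}
    - {"fingers": 0,"travel": [-8,-1.2,0],"roll": 14}
    - {"fingers": 0,"travel": [-12,-1.7,0],"roll": 21.5}
    - {"fingers": 0,"travel": [-16,-2.3,0],"roll": 21.5}
    - {"fingers": 0,"travel": [-20,-2.9,0],"roll": 21.5}
    - {"fingers": 0,"travel": [-23.2,-3.3,0],"roll": 21.5}
    - {"fingers": 0,"travel": [-23.2,-3.3,2],"roll": 21.5}
    - {"fingers": 0,"travel": [-23.2,-3.3,3.5],"roll": 21.5}
    - {"fingers": 0,"travel": [-23.2,-3.3,3.5],"roll": 21.5}
    - {"fingers": 0,"travel": [-23.2,-3.3,3.5],"roll": 21.5}

```text
time_s: 6.8
tcp_pos: [0.5162, 0.0334, 0.1224]
ee_rot: [[-0.157, -0.988, -0.003], [-0.988, 0.157, -0.001], [0.002, 0.003, -1.0]]
wrist_force: [0.7, 0.4, -0.0]
gripper_width: 0.135
```

```bash
python3 - <<'E'
from go import *
go(.5168,.0336,.106,-99.1)
im,d,P=cloud('wrist'); np.savez('/tmp/w3',im=im,P=P)
for r in cut_out('wrist','comb_a'):
    m=r['mask']; q=P[m]; q=q[np.isfinite(q[:,0])]
    print(r['p'],m.sum(),np.median(q,0).round(3))
im2,d,P=cloud('side'); save('w3',np.hstack([im,im2]),.71)
E
```

```text
t 6.8 pos [0.5162 0.0334 0.1224] phi -99.03 F [ 0.7  0.4 -0. ] w 0.135 | travel [-0.03 -0.06  1.64] roll 0.07 tilt [-0.0029 -0.0013 -1.    ]
0.76 7238 [0.513 0.012 0.105]
```

View pics/w3.png

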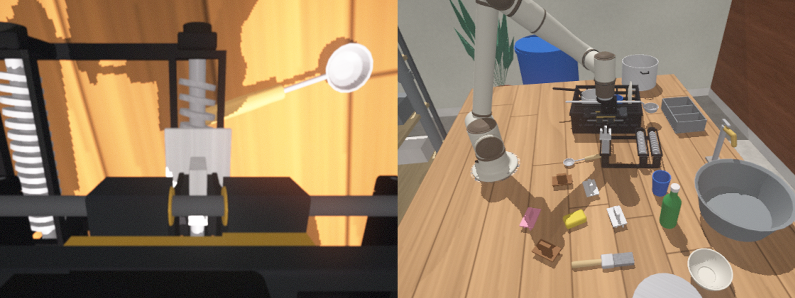

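```bash
python3 - <<'E'
from h import *
P=np.load('/tmp/w3.npz')['P'].reshape(-1,3); P=P[np.isfinite(P[:,0])]
a=np.radians(-9.1); R=np.array([[np.cos(a),-np.sin(a)],[np.sin(a),np.cos(a)]]); S=np.array([.516,.0289]); q=(P[:,:2]-S)@R; z=P[:,2]
m=(abs(z-.105)<.003)&(abs(q[:,0])<.04)&(q[:,1]<-.02)&(q[:,1]>-.06)
print(m.sum(),np.percentile(q[m,0],[1,99]).round(4),np.percentile(q[m,1],[.5,1,5]).round(4),np.median(z[m]))
# local z slope
A=np.c_[q[m],np.ones(m.sum())]; print('tilt',np.linalg.lstsq(A,z[m],rcond=None)[0].round(4))
(c,sz,an)=cv2.minAreaRect((P[m][:,:2]*1000).astype(np.float32)); print(c,sz,an)
m=(z>.075)&(z<.0999)
m=(z<.072)&(z>.05)&(abs(q[:,0])<.004)&(q[:,1]<-.045)
for p in [.014]:
  e=((z[m]-z[m].mean())*np.exp(2j*np.pi*q[m,1]/p)).mean(); print('crest',np.angle(e)/2/np.pi*14, 'y range',q[m,1].min(),q[m,1].max())
m=(abs(z-.0675)<.002)&(abs(q[:,1])<.09)
for s in(-1,1):
    r=q[m&(abs(q[:,0]-s*.022)<.007),0]; print('rail',s,np.percentile(r,[2,50,98]).round(4))
E
```

```text
3220 [-0.0258  0.0248] [-0.0389 -0.0388 -0.0384] 0.10516513647336234
tilt [-0.0021  0.0148  0.1056]
(510.7740783691406, -0.16150474548339844) (19.034107208251953, 52.064537048339844) 80.87784576416016
crest -1.7686610746153186 y range -0.12353311631375197 -0.0452898388743023
rail -1 [-0.0249 -0.0219 -0.019 ]
rail 1 [0.019  0.022  0.0249]
```

Emit:
arm_command:
  rows:
    - {"fingers": 0,"travel": [-0.2,-0.05,0.5],"roll": 0}
    - {"fingers": 0,"travel": [-0.2,-0.05,1.0],"roll": 0}
    - {"fingers": 0,"travel": [-0.2,-0.05,1.3],"roll": 0}
    - {"fingers": 0,"travel": [-0.2,-0.05,1.6],"roll": 0}
    - {"fingers": 0,"travel": [-0.2,-0.05,1.8],"roll": 0}
    - {"fingers": 0,"travel": [-0.2,-0.05,2.0],"roll": 0}
    - {"fingers": 0,"travel": [-0.2,-0.05,2.1],"roll": 0}
    - {"fingers": 0,"travel": [-0.2,-0.05,2.1],"roll": 0}
    - {"fingers": 0,"travel": [-0.2,-0.05,2.1],"roll": 0}

```text
time_s: 7.85
tcp_pos: [0.5177, 0.0357, 0.1026]
ee_rot: [[-0.157, -0.988, 0.0], [-0.988, 0.157, -0.0], [-0.0, -0.0, -1.0]]
wrist_force: [0.1, 0.3, -1.1]
gripper_width: 0.136
```

Emit:
arm_command:
  rows:
    - {"fingers": 0,"travel": [0,0,0.1],"roll": 0}
    - {"fingers": 0,"travel": [0,0,0.2],"roll": 0}
    - {"fingers": 0,"travel": [0,0,0.3],"roll": 0}
    - {"fingers": 0,"travel": [0,0,0.4],"roll": 0}
    - {"fingers": 0,"travel": [0,0,0.4],"roll": 0}

```text
time_s: 8.35
tcp_pos: [0.5175, 0.0356, 0.0983]
ee_rot: [[-0.157, -0.988, -0.0], [-0.988, 0.157, -0.0], [0.0, 0.0, -1.0]]
wrist_force: [-0.3, 0.1, -0.8]
gripper_width: 0.137
```

Emit:
arm_command:
  rows:
    - {"fingers": 0,"travel": [0,0,0.1],"roll": 0}
    - {"fingers": 0,"travel": [0,0,0.2],"roll": 0}
    - {"fingers": 0,"travel": [0,0,0.3],"roll": 0}
    - {"fingers": 0,"travel": [0,0,0.4],"roll": 0}
    - {"fingers": 0,"travel": [0,0,0.4],"roll": 0}

```text
time_s: 8.85
tcp_pos: [0.5175, 0.0356, 0.0944]
ee_rot: [[-0.157, -0.988, -0.0], [-0.988, 0.157, -0.0], [0.0, 0.0, -1.0]]
wrist_force: [0.2, -0.6, -0.8]
gripper_width: 0.134
```

Emit:
arm_command:
  rows:
    - {"fingers": 0,"travel": [0,0,0.1],"roll": 0}
    - {"fingers": 0,"travel": [0,0,0.2],"roll": 0}
    - {"fingers": 0,"travel": [0,0,0.3],"roll": 0}
    - {"fingers": 0,"travel": [0,0,0.4],"roll": 0}
    - {"fingers": 0,"travel": [0,0,0.4],"roll": 0}

```text
time_s: 9.35
tcp_pos: [0.5176, 0.0356, 0.0905]
ee_rot: [[-0.157, -0.988, -0.0], [-0.988, 0.157, -0.0], [0.0, 0.0, -1.0]]
wrist_force: [-0.9, 0.6, 1.0]
gripper_width: 0.135
```

Emit:
arm_command:
  rows:
    - {"fingers": 0,"travel": [0,0,0.1],"roll": 0}
    - {"fingers": 0,"travel": [0,0,0.15],"roll": 0}
    - {"fingers": 0,"travel": [0,0,0.15],"roll": 0}

```text
time_s: 9.65
tcp_pos: [0.5177, 0.0356, 0.0894]
ee_rot: [[-0.157, -0.988, 0.0], [-0.988, 0.157, -0.0], [0.0, -0.0, -1.0]]
wrist_force: [-1.9, -0.5, 4.8]
gripper_width: 0.138
```

Emit:
arm_command:
  rows:
    - {"fingers": 0,"travel": [0.1,0,-0.1],"roll": 0}
    - {"fingers": 0,"travel": [0.3,0,-0.1],"roll": 0}
    - {"fingers": 0,"travel": [0.3,0,-0.1],"roll": 0}

```text
time_s: 9.95
tcp_pos: [0.518, 0.0329, 0.0903]
ee_rot: [[-0.157, -0.988, 0.002], [-0.988, 0.157, 0.001], [-0.001, -0.002, -1.0]]
wrist_force: [-0.4, 0.7, 1.8]
gripper_width: 0.134
```

Emit:
arm_command:
  rows:
    - {"fingers": 0,"travel": [-0.2,0,0],"roll": 0}
    - {"fingers": 0,"travel": [-0.4,0,0],"roll": 0}
    - {"fingers": 0,"travel": [-0.6,0,0],"roll": 0}
    - {"fingers": 0,"travel": [-0.6,0,0],"roll": 0}

```text
time_s: 10.35
tcp_pos: [0.5179, 0.0373, 0.09]
ee_rot: [[-0.156, -0.988, -0.001], [-0.988, 0.156, -0.003], [0.003, 0.001, -1.0]]
wrist_force: [1.3, -7.3, 2.0]
gripper_width: 0.133
```

Resistance is about 1 N at the seated height and springs at roughly 3.5 N/mm when pressed. Moving sideways, the clip slides freely and then meets a thread wall at about 7 N. So this comb is meshed. I'll centre it in its play, check the force and let go.

Emit:
arm_command:
  rows:
    - {"fingers": 0,"travel": [0.15,0,0],"roll": 0}
    - {"fingers": 0,"travel": [0.3,0,0],"roll": 0}
    - {"fingers": 0,"travel": [0.3,0,0],"roll": 0}
    - {"fingers": 0,"travel": [0.3,0,0],"roll": 0}

```text
time_s: 10.75
tcp_pos: [0.5177, 0.0358, 0.0901]
ee_rot: [[-0.157, -0.988, 0.0], [-0.988, 0.157, 0.0], [-0.0, -0.0, -1.0]]
wrist_force: [-0.4, -1.0, 1.2]
gripper_width: 0.137
```

Emit:
arm_command:
  rows:
    - {"fingers": 10,"travel": [0,0,0],"roll": 0}
    - {"fingers": 25,"travel": [0,0,0],"roll": 0}
    - {"fingers": 40,"travel": [0,0,0],"roll": 0}
    - {"fingers": 40,"travel": [0,0,0],"roll": 0}
    - {"fingers": 40,"travel": [0,0,0],"roll": 0}
    - {"fingers": 40,"travel": [0,0,0],"roll": 0}

```text
time_s: 11.35
tcp_pos: [0.5176, 0.0357, 0.0899]
ee_rot: [[-0.157, -0.988, -0.0], [-0.988, 0.157, 0.0], [-0.0, 0.0, -1.0]]
wrist_force: [0.8, 0.7, -0.6]
gripper_width: 0.388
```

Emit:
arm_command:
  rows:
    - {"fingers": 40,"travel": [0,0,-1],"roll": 0}
    - {"fingers": 40,"travel": [0,0,-4],"roll": 0}
    - {"fingers": 40,"travel": [-3,0,-8],"roll": 0}
    - {"fingers": 40,"travel": [-7,0,-12],"roll": 0}
    - {"fingers": 40,"travel": [-10,0,-14],"roll": 0}
    - {"fingers": 40,"travel": [-10,0,-14],"roll": 0}
    - {"fingers": 40,"travel": [-10,0,-14],"roll": 0}
    - {"fingers": 40,"travel": [-10,0,-14],"roll": 0}

```text
time_s: 12.15
tcp_pos: [0.5323, 0.1335, 0.2291]
ee_rot: [[-0.158, -0.987, -0.002], [-0.987, 0.158, -0.001], [0.001, 0.002, -1.0]]
wrist_force: [0.0, -0.1, -0.2]
gripper_width: 0.397
```

```bash
python3 - <<'E'
from go import *
go(.5168,.0336,.106,-99.1)
im,d,P=cloud('wrist'); np.savez('/tmp/w4',im=im,P=P); save('w4',im,1.4)
P=P.reshape(-1,3); P=P[np.isfinite(P[:,0])]
a=np.radians(-9.1); R=np.array([[np.cos(a),-np.sin(a)],[np.sin(a),np.cos(a)]]); S=np.array([.516,.0289]); q=(P[:,:2]-S)@R; z=P[:,2]
m=(abs(q[:,0])<.04)&(abs(q[:,1])<.06)
for lo,hi in((.0705,.08),(.095,.112)):
    k=m&(z>lo)&(z<hi)
    if k.sum()>50:
        (c,sz,an)=cv2.minAreaRect((q[k]*1000).astype(np.float32)); A=np.c_[q[k],np.ones(k.sum())]
        print(lo,k.sum(),np.round(c,1),np.round(sz,1),round(an,1),'z',np.median(z[k]).round(4),'tilt',np.linalg.lstsq(A,z[k],rcond=None)[0].round(4))
for s in(-1,1):
    k=(abs(z-.0675)<.003)&(abs(q[:,0]-s*.022)<.002)&(abs(q[:,1])<.09)&(abs(q[:,1])>.05); print('rail z',np.median(z[k]).round(4))
im,d,P=cloud('side'); 
for r in cut_out('side','comb_a'):
    qq=P[r['mask']]; print(round(r['p'],2),np.nanmedian(qq,0).round(3),im[r['mask']].mean(0).round())
E
```

```text
t 12.15 pos [0.5323 0.1335 0.2291] phi -99.07 F [ 0.  -0.1 -0.2] w 0.397 | travel [10.09 -0.07 12.32] roll 0.03 tilt [-0.0024 -0.001  -1.    ]
0.0705 4680 [ 0.4 -4.5] [ 52.1 102.7] 0.2 z 0.0736 tilt [ 0.0012 -0.0007  0.0736]
0.095 760 [0.6 5.8] [11.8 39.4] 0.3 z 0.1046 tilt [-0.0002 -0.009   0.1046]
rail z 0.0671
rail z 0.0671
0.95 [ 0.189 -0.344  0.023] [162. 104. 118.]
0.84 [ 0.305 -0.162  0.023] [138.  99.  68.]
0.65 [ 0.253 -0.48   0.023] [136.  97.  67.]
0.57 [0.516 0.019 0.075] [169. 166. 166.]
0.56 [ 0.42  -0.228  0.023] [187. 180. 176.]
0.55 [ 0.499 -0.384  0.023] [217. 212. 210.]
```

View pics/w4.png

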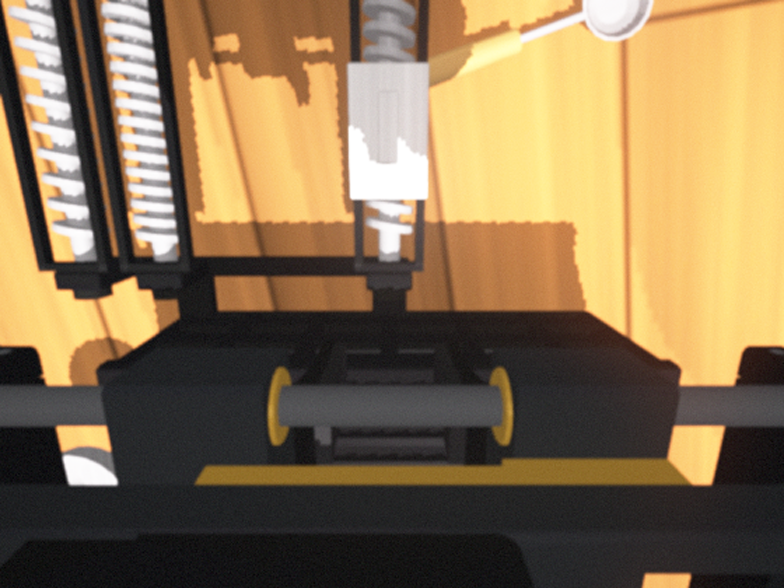

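```bash
python3 -c "
from station import *
print(sense()['wrist_force']); print(finish_job())"
```

```text
[ 0.0993474  -0.27195885 -0.01376649]
the job is handed in; nothing more can be done
None
```

The fitting clip is seated on the front bar, level and let go, and I handed the job in at about 12 s of the 72 s allowed. No verdict is reported back.

- **The fit:** I measured the front bar's pitch as 14 mm from the wrist depth image. The first clip I tried, the one that stood near (0.534, -0.201), went in at once. It rested at the seated height and then met a thread wall when I moved it along the bar. The highest force readings were about 5 N downward and 7 N along the bar.
- **Last checks:** After release, the back plate's top is at 73.6 mm, so the clip's origin is 51.6 mm up against the expected 52 mm. It is level to under 0.1° and sits about 5.8 mm from the bar's middle, inside the 9 mm limit. The wrist force was near zero with the gripper clear. No check failed or disagreed.
- **Not tried:** Because the first clip fitted, I did not try the other two on the bar. They were never touched and still stand on their teeth on the plank, near (0.42, -0.22) and (0.50, -0.38). I took "one by one" to mean until one fits, since the three pitches all differ.

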